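# Set up the folding drawing slope

### The job

Set up the folding drawing slope on the violin maker's bench: push its red prop leg up and over until it is pressed firmly home against its stop screw, then push the leaning board down until it rests on the leg. Push gently (under about 20 N), disturb none of the things standing around it, and let go at the end.

Things in the scene. Friction and masses are not known exactly. Their poses are not given: they have to be found in the camera images.
- slope: Dark wood base, fixed to the bench. Frame: origin on the bench, x along both hinge axes, z up. The slab is 220 mm (x) by 260 mm (y, -90 to +170), 24 mm thick. The prop leg's hinge axis runs along x through (0, 0, 32) mm, the board's through (0, 145, 44) mm. Both hinges are stiff and stay where left.
- prop: Red prop leg, 50 mm wide (x), 12 mm thick, 91 mm long; origin on its hinge axis, own +y along the leg to its free end, z through its thickness (6 mm each side). At 0 degrees it lies along slope +y; it swings about slope +x, up and over towards -y, to a stop felt somewhere between 96 and 110 degrees. It starts at 49 to 66 degrees.
- prop_end (a point): Low down, a level push on the leg jams: rise with it along its arc (hinge friction 0.12 N m). Point: centre of the black rubber rod (14 mm diameter, 50 mm long) at the leg's free end, 84 mm from its hinge axis. Home means the leg presses on the screw with at least 3 N (acting 32 to 41 mm from the hinge) for 0.1 s.
- stop: Blue stop block, 34 x 22 mm, 56 mm high, fixed at slope (0, -52, 24) mm (origin: centre of its underside). A brass screw with an 18 mm round head points from it to slope +y, 64 mm above the bench. The head's face lies somewhere between slope y = -20.5 and -11 mm; this differs each time and is not measured: feel for it.
- board: Plywood board with a paper plan, 190 mm wide (x), 220 mm long, 10 mm thick, 0.3 to 0.6 kg. Origin on its hinge axis, on its underside; own -y runs to the free edge, own +z is the plan side. 0 degrees: flat along slope -y, plan up. It starts leaning back at 110 to 120 degrees (plan side to slope +y) and turns over the leg and down towards -y. Hinge friction 0.75 N m.
- board_edge (a point): Middle of the board's free edge on the plan side, 220 mm from the hinge along the board and 10 mm above its underside. The board stays at any angle, so it must be pushed all the way down; resting on the leg it slopes at about 22 to 28 degrees.
- varnish: Bystander: amber varnish jar with a black lid, 48 mm diameter, 75 mm high. Origin at the centre of its underside.
- glue: Bystander: white glue bottle with an orange cap, 44 mm diameter, 110 mm high. Origin at the centre of its underside.
- steel_vice: Bystander: small steel toolmaker's vice, 60 x 42 x 36 mm. Origin at the centre of its underside.

How it is judged:
By the outcome, as a careful person would: the job done as asked, in the order asked, and still so for the second after the job is handed in, with the robot touching nothing.
It also fails if it takes over 72 s, if anything falls off the work surface, if the arm or the gripper's body presses on something with over 40 N, if the wrist force passes 120 N, or if a joint passes its speed limit or range.

### The arm

A 6-joint arm with a two-finger parallel gripper is mounted at the origin on the work surface. World frame = base frame: x ahead of the robot, y to its left, z up, the work surface at z = 0. Lengths are in mm, angles in rad, forces in N, time in s.
With the tool pointing down it reaches from about 350 to 775 mm from the base axis. Payload 7.3 kg.
Tool frame: the origin (TCP) lies at the very end of the fingers, on their centre line; the grasp point (between the pads) lies 19 mm behind it; z points along the fingers, y is the line along which they close (so a half turn about z gives the same grasp; the last joint's range is limited). The gripper opens to 92 mm and grips with 3 to 60 N. Pads are 19 mm wide; open, the fingers measure 130 mm over their backs; the gripper's body (75 mm by 190 mm) begins 47 mm behind the grasp point.
Start: joints at [1.175, 0.342, 1.524, -0, 1.275, -0.146], TCP at [129.771, 508.732, 191.841] pointing down, gripper open.
Joint ranges: [-2.53, 2.53], [-0.77, 2.02], [0.04, 2.7], [-1, 4.14], [0.28, 2.66], [-3.11, 3.11]. Speed limits (rad/s): [2.57, 2.57, 3.14, 3.14, 3.14, 3.14].

### API

Orientations are given as [roll, pitch, yaw] about the fixed x, y, z axes, in that order (R = Rz(yaw) Ry(pitch) Rx(roll)).
In Python, from plant import get_obs, vision, workorder gives the robot as it stands.
- The arm moves only by the shell command python3 -m pendant 'ROWS' [OPENING]. ROWS is a JSON object of lists of equal length, an entry for each row: "dp": the shift along the tool's x, y, z in m, a list of three; "rotation": the turn, a rotation vector about the tool's x, y, z in rad, a list of three. A call has 1 to 8 rows; each row is the pose to reach, as a shift and turn from the pose commanded when the call began, along the tool's axes at that moment; what a row does not reach only later rows make up. A row lasts 1/8 s, in which the tool goes at most 62.5 mm and 10.7 degrees, less where a joint would pass 70% of its speed; a pose out of reach is approached as far as the arm can. A call with a gripper value outside its range is refused whole. OPENING is the finger opening in m, from 0 to 0.0918, set as the call begins (- or left out, the last holds). The fingers move at their own pace and stop on an object; the grip force is fixed at half the most. Time passes only in rows, so rows that repeat a pose let the fingers close. It gives the time, the measured TCP pose, the force, the opening and the grip force at its end, in the units of the state.
- get_obs(): the state, without advancing time (a new reading comes with each control period).
- vision.capture(name): name is "scene" or "top"; returns a dict with "pixels" (480x640x3 uint8, red, green, blue), "vfov" (degrees; the focal length in pixels is half the picture's height over the tangent of half this angle, whatever the lens; pixels are square), "cx", "cy" (the principal point, pixels), "pose" (4x4, takes a point from camera to world coordinates). Camera axes: x right, y up, looking along -z (the intrinsics and any distortion apply to the point x, -y, -z); pixel columns grow to the right and rows downward; lengths in mm; the calibration is good to about 2 mm. A picture is of the moment at which its call begins. There is no depth.
- workorder.close_job(): hands the job in; it is judged then, once.
The state is a dict: "time": time; "joint_positions": joint angles; "dq": joint speeds; "tau": joint torques, N m; "tool_pos": TCP position; "tcp_rot": TCP orientation; "contact_force": force on the tool from outside, world axes, zero at the start; "moment": the same for the moment, N m; "grip_width": finger opening in mm; "finger_force": force on a finger pad.
Only numpy, scipy, OpenCV 4.12 (cv2) and the standard library are available. Lean on these libraries where they do the work, as an engineer would, in place of code of your own. Each camera call takes 0.05 s, during which the arm holds its last target. There are 200 camera calls.

## Working session

There is one attempt and no reset: what is moved stays moved. The work goes in short steps, Python scripts to look and compute and a shell command to move; the robot and the scene stay as the last step left them, time stands still between calls to the robot, and variables do not carry over. Pictures are saved under pics/ and viewed, at most 10 in all, crops included, and the job is handed in when it is done.

```bash
mkdir -p pics; ls; python3 - <<'E'
from plant import get_obs, vision
import cv2
for n in("scene","top"):
    c=vision.capture(n); print(n,{k:v for k,v in c.items() if k!="pixels"}); cv2.imwrite(f"pics/{n}0.png",c["pixels"][:,:,::-1])
print(get_obs())
E
```

```text
pics
scene {'vfov': 55.60600370357187, 'cx': 309.4430530032708, 'cy': 242.00009357073642, 'pose': array([[-1.47807195e-01, -6.36755849e-01,  7.56766161e-01,
         1.15422762e+03],
       [ 9.88738209e-01, -1.13276204e-01,  9.78021210e-02,
        -1.67443890e+01],
       [ 2.34475252e-02,  7.62699476e-01,  6.46327875e-01,
         5.84237517e+02],
       [ 0.00000000e+00,  0.00000000e+00,  0.00000000e+00,
         1.00000000e+00]])}
top {'vfov': 54.41395057253031, 'cx': 315.7183123455342, 'cy': 236.71422257080513, 'pose': array([[-3.05317677e-02,  9.74264242e-01, -2.23331588e-01,
         3.86458432e+02],
       [-9.99527447e-01, -3.05561285e-02,  3.34747287e-03,
        -9.30742240e+01],
       [-3.56282560e-03,  2.23328256e-01,  9.74736783e-01,
         7.23600311e+02],
       [ 0.00000000e+00,  0.00000000e+00,  0.00000000e+00,
         1.00000000e+00]])}
{'time': 0.1, 'joint_positions': array([ 1.17502778e+00,  3.42631575e-01,  1.52489289e+00, -1.21400531e-05,
        1.27539648e+00, -1.45995930e-01]), 'dq': array([ 0.00102797, -0.00294214, -0.00356796,  0.00178422,  0.0005995 ,
       -0.00052209]), 'tau': array([ 1.95416542e-03, -4.32001984e+01, -2.44696462e+01,  7.19692907e-02,
        5.24903624e-02, -4.81190375e-05]), 'tool_pos': array([129.59768473, 508.34472013, 191.2356154 ]), 'tcp_rot': array([-3.14027680e+00, -1.81750841e-04,  2.89182346e+00]), 'contact_force': array([ 0.08631928,  0.30370786, -0.27848021]), 'moment': array([-0.02396131, -0.04256503, -0.03236867]), 'finger_force': 0.0, 'grip_width': 91.69432876271817}
```

View pics/scene0.png

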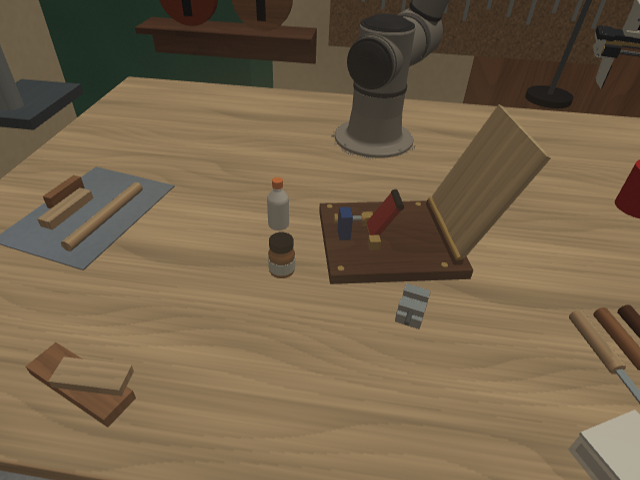

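View pics/top0.png

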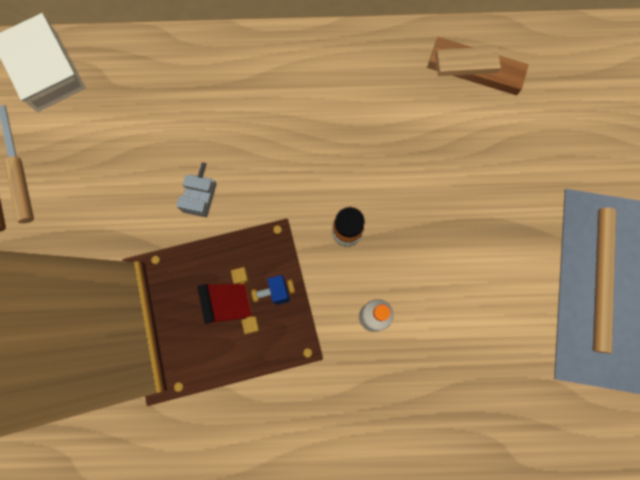

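The scene view shows the slope in the middle: red leg near (385,213), blue stop (345,222), board leaning right. The glue is at (278,205), the jar at (282,255) and the vice at (413,306). The top view shows slab corners near (287,220), (322,357), (148,404) and (124,260). I'll enlarge both.

```bash
python3 - <<'E'
import cv2
a=cv2.imread("pics/scene0.png")[180:290,310:480]; b=cv2.imread("pics/top0.png")[205:415,110:390]
cv2.imwrite("pics/sc.png",cv2.resize(a,None,fx=4.5,fy=4.5,interpolation=cv2.INTER_CUBIC))
cv2.imwrite("pics/tc.png",cv2.resize(b,None,fx=2.8,fy=2.8,interpolation=cv2.INTER_CUBIC))
E
```

```text
(no output)
```

View pics/sc.png

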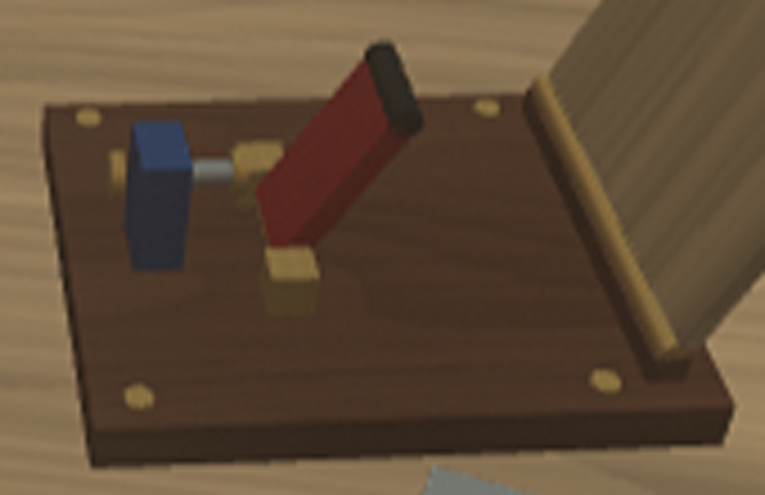

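View pics/tc.png

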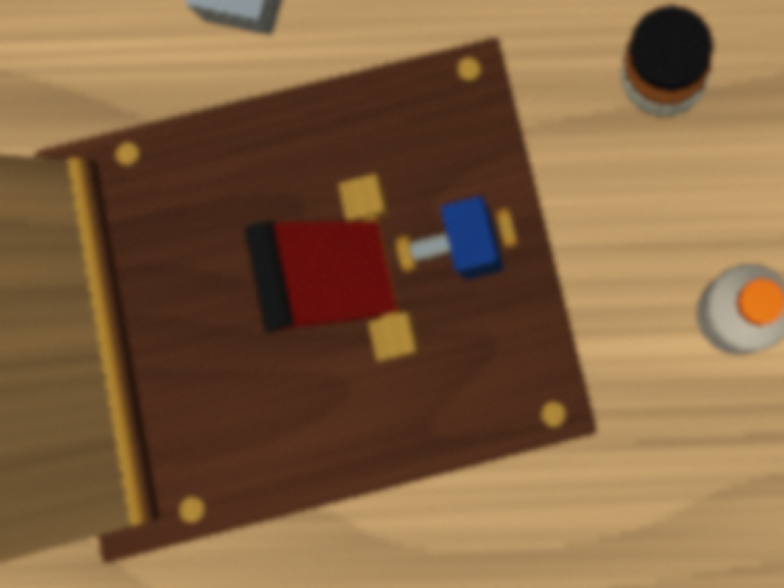

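The enlarged crops give the slab, stop and rod corners. I'll fit the slope pose and both hinge angles to them.

```bash
cat > h.py <<'E'
import numpy as np
from plant import vision
from scipy.optimize import least_squares
CAM={}
def cam(n):
    if n not in CAM: CAM[n]=vision.capture(n)
    return CAM[n]
def proj(n,P):
    c=cam(n); p=(np.linalg.inv(c["pose"])@np.append(P,1))[:3]; f=240/np.tan(np.radians(c["vfov"]/2))
    return np.array([c["cx"]+f*p[0]/-p[2], c["cy"]+f*p[1]/p[2]])
def onplane(n,uv,z):
    c=cam(n); f=240/np.tan(np.radians(c["vfov"]/2)); d=c["pose"][:3,:3]@np.array([(uv[0]-c["cx"])/f,-(uv[1]-c["cy"])/f,-1]); o=c["pose"][:3,3]
    return o+d*(z-o[2])/d[2]
def S(q,p):
    c,s=np.cos(q[2]),np.sin(q[2]); return np.array([q[0]+c*p[0]-s*p[1],q[1]+s*p[0]+c*p[1],p[2]])
E
python3 - <<'E'
from h import *
sc=lambda u,v:("scene",(310+u/4.5,180+v/4.5)); tc=lambda u,v:("top",(110+u/2.8,205+v/2.8))
fx=[(sc(45,105),(-110,-90,24)),(sc(92,432),(110,-90,24)),(sc(733,408),(110,170,24)),(sc(161,144),(0,-52,80)),(sc(92,467),(110,-90,0)),
(tc(498,38),(110,-90,24)),(tc(597,432),(-110,-90,24)),(tc(105,562),(-110,170,24)),(tc(470,235),(0,-52,80))]
def leg(a,x,r=84): return (x,r*np.cos(a),32+r*np.sin(a))
def brd(b,x,z): return (x,145-220*np.cos(b)+z*np.sin(b),44+220*np.sin(b)+z*np.cos(b))
mv=[(sc(380,47),lambda q:leg(q[3],-25)),(sc(405,128),lambda q:leg(q[3],25)),(tc(259,225),lambda q:leg(q[3],25)),(tc(277,328),lambda q:leg(q[3],-25)),
(("scene",(502,108)),lambda q:brd(q[4],-95,5)),(("scene",(547,157)),lambda q:brd(q[4],95,5))]
def res(q): return np.concatenate([proj(n,S(q,p))-uv for (n,uv),p in fx]+[proj(n,S(q,f(q)))-uv for (n,uv),f in mv])
r=least_squares(res,[500,100,.2,1,2]); q=r.x
print(q[:3],np.degrees(q[2:]));print(r.fun.reshape(-1,2).round(1))
print("rod",S(q,leg(q[3],0)),"edge",S(q,brd(q[4],0,10)))
for n,uv,z in(("top",(350,222),75),("top",(382,312),110),("top",(197,197),30)):print(onplane(n,uv,z))
# varnish two-view heights
for a,b in(((350,222),(281,239)),((382,312),(278,182))):
    f=lambda p:np.r_[proj("top",p)-a,proj("scene",p)-b]; print("tri",least_squares(f,[500,0,80]).x)
for x,y in((350,222),(382,312)):pass
def inv(P):
    c,s=np.cos(q[2]),np.sin(q[2]);d=P[:2]-q[:2];return c*d[0]+s*d[1],-s*d[0]+c*d[1]
for n,uv,z in(("top",(350,222),75),("top",(382,312),110),("top",(197,197),30)):print("slope",inv(onplane(n,uv,z)))
E
```

```text
[4.52095443e+02 1.06279506e+01 2.16273811e-01] [ 12.39157659  59.20120982 113.16543037]
[[-0.9 -1.5]
 [-0.9 -1.8]
 [ 0.4 -0.9]
 [-0.4 -1. ]
 [-1.6  0. ]
 [ 0.3 -1.2]
 [ 0.1  0.1]
 [-1.4 -0.1]
 [-0.5 -1.1]
 [ 0.   1.3]
 [ 0.3 -1.2]
 [-0.4 -0.4]
 [ 0.5 -0.2]
 [-1.  -3.3]
 [ 2.4 -0.2]]
rod [442.86583539  52.63605795 104.15353953] edge [400.43485742 245.75858623 242.32815608]
[ 555.1796643  -145.14386629   75.        ]
[ 424.00753313 -178.22179594  110.        ]
[614.53310731  87.24237448  30.        ]
tri [ 555.76752794 -144.96215973   72.52740351]
tri [ 424.26675635 -178.13284057  103.20761096]
slope (np.float64(67.25540997621042), np.float64(-174.2639536092933))
slope (np.float64(-67.95916430919704), np.float64(-178.42283880603134))
slope (np.float64(175.0943128457739), np.float64(39.97182100718449))
```

```bash
python3 -m pendant '{"dp":[[0,0,-0.03],[0,0,-0.06],[0,0,-0.09],[0,0,-0.12],[0,0,-0.15],[0,0,-0.15],[0,0,-0.15]],"rotation":[[0,0,0.18],[0,0,0.36],[0,0,0.54],[0,0,0.72],[0,0,0.9],[0,0,1.08],[0,0,1.105]]}' 0
cat > st.py <<'E'
from plant import get_obs
import numpy as np
o=get_obs(); p=o["tool_pos"]; f=o["contact_force"]; c,s=np.cos(.21627),np.sin(.21627)
r=lambda v:np.round([c*v[0]+s*v[1],-s*v[0]+c*v[1]],1)
print("t",round(o["time"],2),"slope xy",r(p[:2]-[452.1,10.6]),"z",p[2].round(1),"F slope",r(f[:2]),f[2].round(1),"rot",o["tcp_rot"].round(3),"J",o["joint_positions"].round(2))
E
python3 st.py
```

```text
time: 1.08
tool_pos: [129.8, 508.6, 341.7]
tcp_rot: [-3.142, 0.0, 1.787]
contact_force: [-0.6, -0.5, -0.6]
grip_width: 26.6
finger_force: 0.0
t 1.07 slope xy [-208.   555.6] z 341.7 F slope [-0.7 -0.3] -0.6 rot [-3.142  0.     1.787] J [ 1.17  0.27  1.21 -0.    1.65  0.96]
```

```bash
python3 -m pendant '{"dp":[[-0.055,0.025,0],[-0.11,0.05,0],[-0.165,0.075,0],[-0.22,0.1,0],[-0.275,0.125,0],[-0.33,0.15,0],[-0.385,0.175,0],[-0.44,0.2,0]],"rotation":[[0,0,0],[0,0,0],[0,0,0],[0,0,0],[0,0,0],[0,0,0],[0,0,0],[0,0,0]]}'
python3 st.py
```

```text
time: 2.08
tool_pos: [420.0, 120.0, 341.4]
tcp_rot: [-3.141, -0.0, 1.79]
contact_force: [-0.1, 0.9, -0.1]
grip_width: 0.6
finger_force: 0.0
t 2.08 slope xy [ -7.9 113.7] z 341.4 F slope [0.1 0.9] -0.1 rot [-3.141 -0.     1.79 ] J [ 0.1   0.1   1.44  0.    1.61 -0.12]
```

```bash
python3 -m pendant '{"dp":[[-0.01,0.008,0.05],[-0.02,0.008,0.1],[-0.03,0.008,0.15],[-0.035,0.008,0.2],[-0.035,0.008,0.23],[-0.035,0.008,0.247],[-0.035,0.008,0.247]],"rotation":[[0,0,0],[0,0,0],[0,0,0],[0,0,0],[0,0,0],[0,0,0],[0,0,0]]}'
python3 st.py; python3 - <<'E'
from plant import vision
import cv2
b=cv2.imread; a=vision.capture("scene")["pixels"][90:300,250:530,::-1]
cv2.imwrite("pics/s2.png",cv2.resize(a,None,fx=2.8,fy=2.8))
E
```

```text
time: 2.95
tool_pos: [433.4, 89.3, 93.5]
tcp_rot: [-3.138, -0.001, 1.789]
contact_force: [0.8, -0.4, 1.3]
grip_width: 0.4
finger_force: 0.0
t 2.95 slope xy [-1.4 80.8] z 93.5 F slope [ 0.6 -0.6] 1.3 rot [-3.138e+00 -1.000e-03  1.789e+00] J [ 0.03  0.31  1.88  0.    0.96 -0.19]
```

View pics/s2.png

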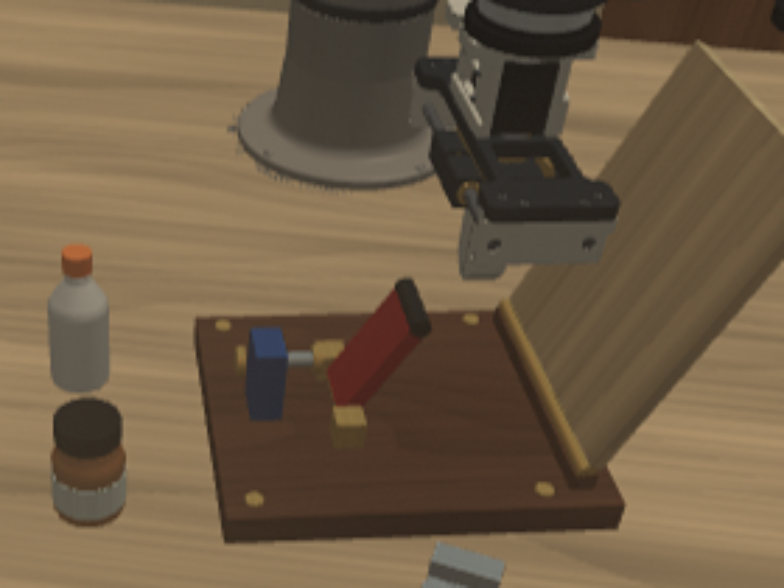

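```bash
python3 - <<'E'
from h import *
q=[452.1,10.6,.21627]
for p in((0,80.8,93.5),(0,71,93.5),(0,90,93.5),(-19,81,93),(19,81,93),(0,81,160),(0,43,104)):
    print(p,((proj("scene",S(q,p))-[250,90])*2.8).round())
import cv2
a=cam("scene")["pixels"][90:300,250:530,::-1]; b=cam("top")["pixels"][170:420,110:390,::-1]
cv2.imwrite("pics/t2.png",cv2.resize(b,None,fx=2.4,fy=2.4))
E
```

```text
(0, 80.8, 93.5) [466. 318.]
(0, 71, 93.5) [451. 318.]
(0, 90, 93.5) [479. 318.]
(-19, 81, 93) [459. 302.]
(19, 81, 93) [473. 336.]
(0, 81, 160) [484. 232.]
(0, 43, 104) [412. 306.]
```

View pics/t2.png

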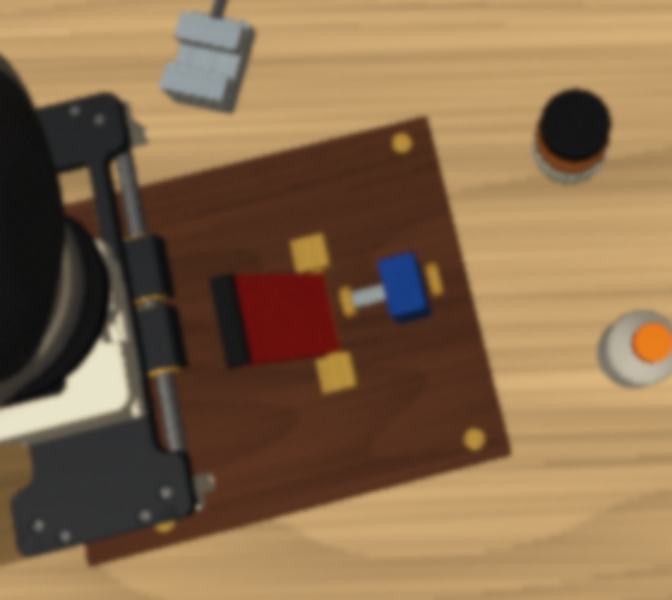

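```bash
python3 - <<'E'
from h import *
import cv2
from plant import get_obs
a=cam("scene")["pixels"][90:300,250:530,::-1]; b=cv2.imread("pics/s2.png"); a3=cv2.resize(a,None,fx=2.8,fy=2.8)
print("diff max",np.abs(a3.astype(int)-b).max(), get_obs()["time"], get_obs()["tool_pos"])
q=[452.1,10.6,.21627]
for n,o,k in(("scene",(250,90),2.8),("top",(110,170),2.4)):
  for x in(-95,95):
    for y in(43,118): print(n,x,y,[((proj(n,S(q,(x,y,z)))-o)*k).round().tolist() for z in(160,200)])
for p in((-19,71,94),(19,71,94),(0,71,130)): print(p,((proj("top",S(q,p))-[110,170])*2.4).round())
E
```

```text
diff max 92 3.15 [435.33435735  89.42192824  95.64598365]
scene -95 43 [[395.0, 160.0], [403.0, 106.0]]
scene -95 118 [[501.0, 159.0], [513.0, 105.0]]
scene 95 43 [[462.0, 321.0], [475.0, 262.0]]
scene 95 118 [[589.0, 318.0], [606.0, 260.0]]
top -95 43 [[241.0, 502.0], [221.0, 509.0]]
top -95 118 [[87.0, 542.0], [55.0, 552.0]]
top 95 43 [[169.0, 132.0], [146.0, 112.0]]
top 95 118 [[26.0, 167.0], [-8.0, 149.0]]
(-19, 71, 94) [191. 367.]
(19, 71, 94) [178. 301.]
(0, 71, 130) [166. 329.]
```

```bash
python3 - <<'E'
from h import *
import cv2
a=cam("scene")["pixels"]; b=cam("top")["pixels"]; a0=cv2.imread("pics/scene0.png")[:,:,::-1]
print([proj("scene",np.array([129.6,508.3,z])).round(1).tolist() for z in (192,258)])
A=cv2.resize(a[110:230,380:500],(400,400),interpolation=cv2.INTER_CUBIC);B=cv2.resize(b[195:335,110:250],(400,400),interpolation=cv2.INTER_CUBIC)
C=cv2.resize(a0[0:100,540:640],(200,200))
im=np.zeros((600,800,3),np.uint8); im[:400,:400]=A; im[:400,400:]=B; im[400:,:200]=C
cv2.imwrite("pics/c3.png",cv2.convertScaleAbs(im[:,:,::-1],alpha=1.6,beta=20))
E
```

```text
[[617.4, 105.2], [632.2, 74.5]]
```

View pics/c3.png

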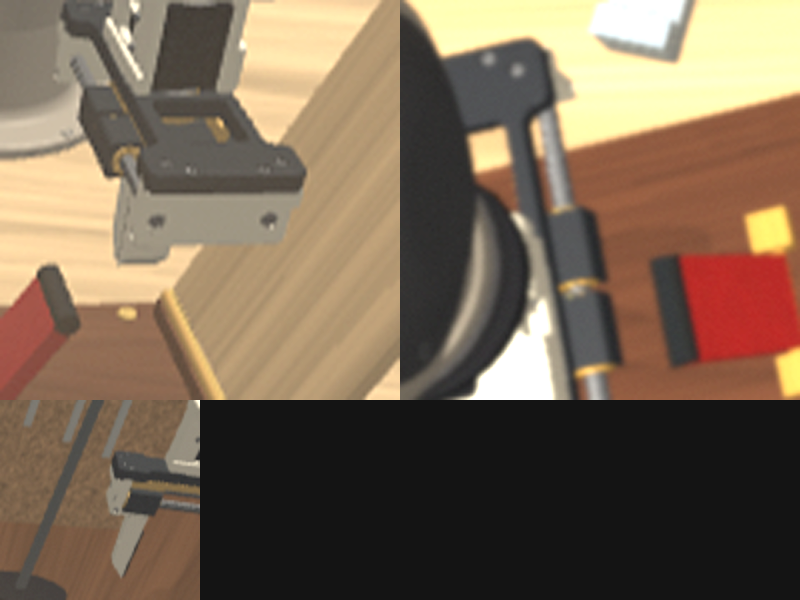

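The crops show the body's bottom plate but no fingertip at the expected pixel (466,318). The gripper looks about 35 mm higher than reported, so I'll triangulate it and check the base.

```bash
python3 - <<'E'
from h import *
q=[452.1,10.6,.21627]; c,s=np.cos(q[2]),np.sin(q[2])
print("base px",proj("scene",np.array([0,0,0.])), [proj("scene",np.array([0,y,0.])).round() .tolist() for y in(-95,95)])
def tri(a,b):
    r=least_squares(lambda p:np.r_[proj("scene",p)-a,proj("top",p)-b],[450,80,150]); p=r.x; d=p[:2]-q[:2]
    print("world",p.round(1),"slope",round(c*d[0]+s*d[1],1),round(-s*d[0]+c*d[1],1),"res",r.fun.round(1))
tri((423.5,166),(162,211)); tri((423.5,160),(162,211))   # near end plate, -y corner
tri((399.5,113),(189,382))   # far end plate
tri((417,158),(145+175/1,266)) if 0 else None
# knuckle junction brass (between the two fingers): top crop (575,285), scene crop(125,155)
tri((380+125*.3,110+155*.3),(110+175*.35,195+285*.35)); tri((380+125*.3,110+155*.3),(110+185*.35,195+365*.35))
tri((380+125*.3,110+155*.3),(110+165*.35,195+205*.35))
E
```

```text
base px [372.63002319 137.28343378] [[338.0, 134.0], [408.0, 140.0]]
world [533.7  73.3 230.5] slope 93.2 43.8 res [-0.2  0.  -0.1 -0. ]
world [531.2  71.  238.9] slope 90.2 42.0 res [-0.8  0.1 -0.6 -0. ]
world [352.7  37.8 231.4] slope -91.3 47.9 res [ 0. -0.  0. -0.]
world [445.2  71.  196.6] slope 6.3 60.4 res [-1.4  0.2 -0.9  0. ]
world [414.9  72.2 179.4] slope -23.1 68.1 res [-2.9  0.4 -1.9  0. ]
world [474.4  69.7 213.3] slope 34.5 53.0 res [ 0.1 -0.   0.1 -0. ]
```

The base projects correctly and the body's xy is right, but every visible gripper part sits about 33 mm above the reported height. I'll descend 33 mm, which is clear whichever height is true, and check by image difference where the fingertip shows.

```bash
python3 -m pendant '{"dp":[[0,0,0.01],[0,0,0.02],[0,0,0.03],[0,0,0.033],[0,0,0.033]],"rotation":[[0,0,0],[0,0,0],[0,0,0],[0,0,0],[0,0,0]]}'
python3 st.py; python3 - <<'E'
from h import *
import cv2
a0=cv2.imread("pics/scene0.png")[:,:,::-1].astype(int); a=cam("scene")["pixels"].astype(int)
d=np.abs(a-a0).max(2)
for r in range(180,226,3): print(r,np.where(d[r,395:480]>25)[0]+395 if (d[r,395:480]>25).any() else "-", sep=" ")
q=[452.1,10.6,.21627]
for p in((0,81,60),(0,81,93),(95,43,160),(95,43,170)): print(p,proj("scene",S(q,p)).round(1))
o=a[110:230,380:500].astype(np.uint8); b=cam("top")["pixels"][195:335,110:250]
im=np.hstack([cv2.resize(o,(400,400),interpolation=cv2.INTER_CUBIC),cv2.resize(b,(400,400),interpolation=cv2.INTER_CUBIC)])
cv2.imwrite("pics/c4.png",cv2.convertScaleAbs(im[:,:,::-1],alpha=1.6,beta=20))
E
```

```text
time: 4.03
tool_pos: [434.6, 89.3, 61.5]
tcp_rot: [-3.141, -0.0, 1.787]
contact_force: [0.3, -0.7, 0.4]
grip_width: 0.3
finger_force: 0.0
t 4.03 slope xy [-0.2 80.7] z 61.5 F slope [ 0.2 -0.8] 0.4 rot [-3.141 -0.     1.787] J [ 0.03  0.36  1.92  0.    0.86 -0.19]
180 [408 409 410 411 412 413 414 415 416 417 418 419 420 421 422 423 424 425
 426 427 428 429 430 431 432 433 434 435 436 437 438 439 440 441 442 443
 444 445 446 447 448 449 450 451 452 453 454 455 456 457 458 459 460 461
 462 463 464 465]
183 [412 413 414 415 416 417 418 419 420 421 422 423 424 425 426 427 428 429
 430 431 432 433 434 435 436 437 438 439 440 441 442 443 444 445 446 447
 448 449 450 451 452 453 454 455 456 457 458 459 460 461 462 463 464 465]
186 [412 413 414 415 416 417 418 419 420 421 422 423 424 425 426 427 428 429
 430 431 432 433 434 435 436 437 438 439 440 441 442 443 444 445 446 447
 448 449 450 451 452 453 454 455 456 457 458 459 460 461 462 463]
189 [411 412 413 414 415 416 417 418 419 420 421 422 423 424 425 426 427 428
 429 430 431 432 433 434 435 436]
192 [411 412 413 414 415 416 417 418 419 420 421 422 423 424 425 426 427 428
 429 430 431 432 433 434 455 456]
195 [411 412 413 414 415 416 417 418 419 420 421 422 423 424 425 426 427 428
 429 430 431 432 455]
198 [411 412 413 414 415 416 417 418 419 420 421 422 423 424 425 426 427 430
 431]
201 [421 422 423 425 426]
204 [416 417 418 419 420]
207 -
210 -
213 -
216 -
219 -
222 -
225 -
(0, 81, 60) [413.4 217.9]
(0, 81, 93) [416.4 203.8]
(95, 43, 160) [415.  204.7]
(95, 43, 170) [416.1 199.6]
```

```bash
python3 -m pendant '{"dp":[[-0.006,0,0],[-0.012,0,0],[-0.016,0,0],[-0.018,0,0],[-0.020,0,-0.001],[-0.022,0,-0.002],[-0.024,0,-0.003],[-0.026,0,-0.004]],"rotation":[[0,0,0],[0,0,0],[0,0,0],[0,0,0],[0,0,0],[0,0,0],[0,0,0],[0,0,0]]}'
python3 st.py
```

```text
time: 5.12
tool_pos: [440.3, 64.2, 66.0]
tcp_rot: [3.141, -0.001, 1.787]
contact_force: [-1.6, 3.3, 2.8]
grip_width: 0.6
finger_force: 1.9
t 5.12 slope xy [-0.  54.9] z 66.0 F slope [-0.9  3.6] 2.8 rot [ 3.141e+00 -1.000e-03  1.787e+00] J [-0.03  0.36  1.91  0.    0.88 -0.24]
```

View pics/c4.png

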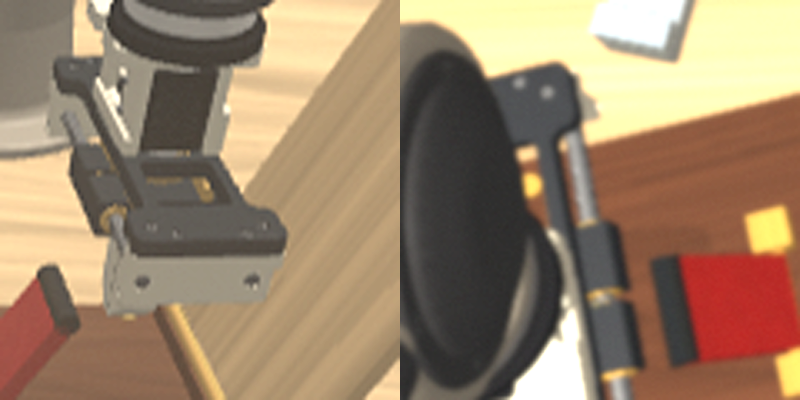

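Contact came at about y = 58 with an upward component. That fits the bevelled tip riding on the rod, so I'll back off, go 12 mm lower and push again.

```bash
python3 -m pendant '{"dp":[[0.006,0,0],[0.006,0,0.006],[0.006,0,0.013],[0.003,0,0.013],[0,0,0.013],[-0.002,0,0.012],[-0.004,0,0.011],[-0.006,0,0.010]],"rotation":[[0,0,0],[0,0,0],[0,0,0],[0,0,0],[0,0,0],[0,0,0],[0,0,0],[0,0,0]]}'
python3 st.py;  python3 - <<'E'
from h import *
import cv2
b=cam("top")["pixels"].astype(int); m=(b[...,0]>90)&(b[...,1]<40)&(b[...,2]<40)
m=m[:, :300]; y,x=np.where(m[260:340]); print("red cols",x.min(),x.max(),len(x))
a=cv2.imread("pics/top0.png")[:,:,::-1].astype(int);m=(a[...,0]>90)&(a[...,1]<40)&(a[...,2]<40);y,x=np.where(m[260:340,:300]); print("red cols0",x.min(),x.max(),len(x))
E
```

```text
time: 6.12
tool_pos: [441.6, 58.0, 55.9]
tcp_rot: [3.142, -0.0, 1.787]
contact_force: [0.1, 1.4, -0.5]
grip_width: 0.2
finger_force: 0.7
t 6.12 slope xy [-0.1 48.5] z 55.9 F slope [0.5 1.4] -0.5 rot [ 3.142 -0.     1.787] J [-0.04  0.37  1.92  0.    0.85 -0.26]
red cols 233 251 20
red cols0 210 251 1211
```

```bash
python3 -m pendant '{"dp":[[-0.003,0,-0.001],[-0.006,0,-0.002],[-0.009,0,-0.003],[-0.012,0,-0.004],[-0.015,0,-0.005],[-0.018,0,-0.0055],[-0.021,0,-0.006],[-0.023,0,-0.0065]],"rotation":[[0,0,0],[0,0,0],[0,0,0],[0,0,0],[0,0,0],[0,0,0],[0,0,0],[0,0,0]]}'
python3 st.py
```

```text
time: 7.18
tool_pos: [446.6, 35.4, 62.3]
tcp_rot: [3.142, -0.0, 1.787]
contact_force: [0.7, 1.3, -0.5]
grip_width: -0.0
finger_force: 0.7
t 7.17 slope xy [-0.1 25.4] z 62.3 F slope [0.9 1.2] -0.5 rot [ 3.142 -0.     1.787] J [-0.09  0.37  1.91  0.    0.87 -0.31]
```

```bash
python3 -m pendant '{"dp":[[-0.002,0,-0.001],[-0.004,0,-0.002],[-0.006,0,-0.003],[-0.008,0,-0.004],[-0.010,0,-0.005],[-0.012,0,-0.006],[-0.014,0,-0.007],[-0.016,0,-0.008]],"rotation":[[0,0,0],[0,0,0],[0,0,0],[0,0,0],[0,0,0],[0,0,0],[0,0,0],[0,0,0]]}'
python3 st.py
```

```text
time: 8.18
tool_pos: [450.0, 19.9, 70.4]
tcp_rot: [3.142, -0.0, 1.787]
contact_force: [0.1, 1.3, -0.5]
grip_width: 0.2
finger_force: 0.7
t 8.18 slope xy [-0.1  9.5] z 70.4 F slope [0.4 1.3] -0.5 rot [ 3.142 -0.     1.787] J [-0.13  0.36  1.89  0.    0.89 -0.34]
```

```bash
R='"rotation":[[0,0,0],[0,0,0],[0,0,0],[0,0,0]]'; python3 -m pendant '{"dp":[[-0.001,0,0],[-0.002,0,0],[-0.003,0,0],[-0.004,0,0]],"rotation":[[0,0,0],[0,0,0],[0,0,0],[0,0,0]]}' | grep -E "contact|finger"
python3 st.py
```

```text
contact_force: [-0.0, 0.6, -0.0]
finger_force: 0.8
t 8.68 slope xy [-0.   5.6] z 70.3 F slope [0.1 0.5] -0.0 rot [ 3.141 -0.     1.787] J [-0.13  0.36  1.89  0.    0.9  -0.35]
```

```bash
python3 -m pendant '{"dp":[[-0.001,0,0],[-0.002,0,0],[-0.003,0,0]],"rotation":[[0,0,0],[0,0,0],[0,0,0]]}' >/dev/null
python3 st.py
```

```text
t 9.05 slope xy [-0.1  2.6] z 70.3 F slope [-0.3  1.5] -0.6 rot [ 3.142 -0.     1.787] J [-0.14  0.36  1.89  0.    0.9  -0.36]
```

```bash
python3 -m pendant '{"dp":[[-0.001,0,0],[-0.002,0,0],[-0.003,0,0]],"rotation":[[0,0,0],[0,0,0],[0,0,0]]}' >/dev/null
python3 st.py
```

```text
t 9.43 slope xy [-0.1 -0.4] z 70.3 F slope [0.1 1.9] -1.1 rot [ 3.142 -0.     1.787] J [-0.15  0.36  1.89  0.    0.9  -0.36]
```

```bash
python3 -m pendant '{"dp":[[-0.001,0,0],[-0.002,0,0]],"rotation":[[0,0,0],[0,0,0]]}' >/dev/null
python3 st.py
```

```text
t 9.68 slope xy [-0.2 -1.7] z 70.1 F slope [2.2 6.8] -0.6 rot [-3.141e+00 -1.000e-03  1.786e+00] J [-0.15  0.36  1.88  0.    0.9  -0.37]
```

The stop is felt at TCP y of about -1, a leg angle of roughly 102°. I'll press a little harder and hold.

```bash
python3 -m pendant '{"dp":[[-0.0006,0,0],[-0.0006,0,0],[-0.0006,0,0]],"rotation":[[0,0,0],[0,0,0],[0,0,0]]}' >/dev/null
python3 st.py
```

```text
t 10.05 slope xy [-0.2 -1.8] z 70.1 F slope [1.1 7.4] -1.5 rot [-3.141e+00 -2.000e-03  1.786e+00] J [-0.15  0.36  1.88  0.    0.9  -0.37]
```

```bash
python3 -m pendant '{"dp":[[0.005,0,0],[0.02,0,0],[0.05,0,0],[0.06,0,-0.05],[0.06,0,-0.1],[0.06,0,-0.15],[0.06,0,-0.2],[0.06,0,-0.24]],"rotation":[[0,0,0],[0,0,0],[0,0,0],[0,0,0],[0,0,0],[0,0,0],[0,0,0],[0,0,0]]}' >/dev/null
python3 st.py; python3 - <<'E'
from plant import vision
import cv2,numpy as np
a=vision.capture("scene")["pixels"][170:300,300:480,::-1]; b=vision.capture("top")["pixels"][230:350,170:310,::-1]
im=np.hstack([cv2.resize(a,(450,325),interpolation=cv2.INTER_CUBIC),cv2.resize(b,(350,325),interpolation=cv2.INTER_CUBIC)])
cv2.imwrite("pics/c5.png",im)
E
```

```text
t 11.05 slope xy [-0.1 57.5] z 312.7 F slope [0.  0.6] -0.8 rot [3.139e+00 1.000e-03 1.787e+00] J [-0.02  0.12  1.49 -0.    1.53 -0.24]
```

View pics/c5.png

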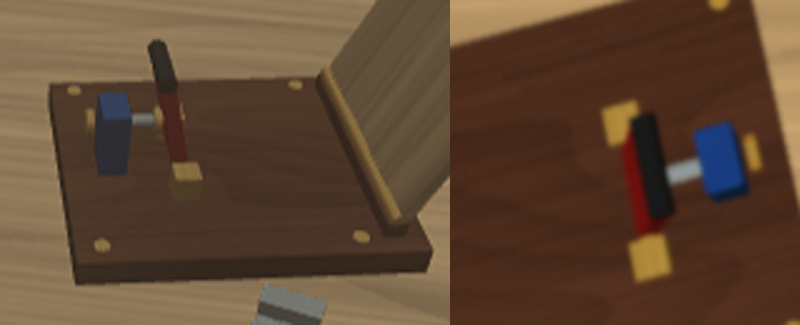

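Picture: the red leg now stands past vertical against the screw head, with its black end at (162,65) in the left half and touching the screw in the right half. Now over the board to its plan side.

```bash
python3 -m pendant '{"dp":[[0.04,0,0],[0.09,0,0],[0.14,0,0],[0.19,0,0],[0.235,0,0],[0.24,0,0],[0.24,0,0.05],[0.24,0,0.09]],"rotation":[[0,0,0],[0,0,0],[0,0,0],[0,0,0],[0,0,0],[0,0,0],[0,0,0],[0,0,0]]}' >/dev/null
python3 st.py
python3 -m pendant '{"dp":[[0,0,0.025],[-0.01,0,0.03],[-0.02,0,0.03],[-0.025,0,0.03],[-0.03,0,0.03],[-0.034,0,0.03]],"rotation":[[0,0,0],[0,0,0],[0,0,0],[0,0,0],[0,0,0],[0,0,0]]}' >/dev/null
python3 st.py
```

```text
t 12.15 slope xy [ -0.8 296.3] z 218.4 F slope [-0.8  0. ] -0.9 rot [-3.141e+00  1.000e-03  1.787e+00] J [ 0.5   0.26  1.57 -0.    1.32  0.29]
t 12.9 slope xy [2.000e-01 2.627e+02] z 190.8 F slope [ 0.6 -0.5] -0.2 rot [ 3.141 -0.     1.787] J [0.43 0.26 1.65 0.   1.23 0.22]
```

```bash
python3 -m pendant '{"dp":[[-0.006,0,0],[-0.011,0,0],[-0.015,0,-0.001],[-0.019,0,-0.003],[-0.024,0,-0.005],[-0.030,0,-0.007],[-0.036,0,-0.009],[-0.042,0,-0.011]],"rotation":[[0,0,0],[0,0,0],[0,0,0],[0,0,0],[0,0,0],[0,0,0],[0,0,0],[0,0,0]]}' >/dev/null
python3 st.py
```

```text
t 13.9 slope xy [1.00e-01 2.21e+02] z 201.9 F slope [0.3 4.1] 1.8 rot [ 3.141e+00 -1.000e-03  1.787e+00] J [0.34 0.22 1.67 0.   1.25 0.13]
```

```bash
python3 -m pendant '{"dp":[[-0.007,0,-0.0015],[-0.014,0,-0.003],[-0.021,0,-0.0045],[-0.028,0,-0.006],[-0.035,0,-0.007],[-0.042,0,-0.008],[-0.049,0,-0.009],[-0.056,0,-0.009]],"rotation":[[0,0,0],[0,0,0],[0,0,0],[0,0,0],[0,0,0],[0,0,0],[0,0,0],[0,0,0]]}' >/dev/null
python3 st.py
python3 -m pendant '{"dp":[[-0.009,0,0],[-0.017,0,0],[-0.026,0,0.0005],[-0.035,0,0.0015],[-0.043,0,0.003],[-0.052,0,0.005],[-0.060,0,0.007],[-0.069,0,0.009]],"rotation":[[0,0,0],[0,0,0],[0,0,0],[0,0,0],[0,0,0],[0,0,0],[0,0,0],[0,0,0]]}' >/dev/null
python3 st.py
```

```text
t 14.9 slope xy [ -0.  164.5] z 210.3 F slope [1.5 4.9] 2.8 rot [-3.141  0.     1.787] J [ 0.22  0.19  1.68 -0.    1.27  0.  ]
t 15.9 slope xy [-0.2 95.5] z 201.1 F slope [1. 3.] 0.4 rot [-3.141 -0.     1.787] J [ 0.06  0.18  1.71  0.    1.24 -0.15]
```

```bash
python3 -m pendant '{"dp":[[-0.008,0,0.0025],[-0.0165,0,0.0055],[-0.0245,0,0.009],[-0.032,0,0.013],[-0.040,0,0.017],[-0.0475,0,0.0215],[-0.055,0,0.0265],[-0.062,0,0.0315]],"rotation":[[0,0,0],[0,0,0],[0,0,0],[0,0,0],[0,0,0],[0,0,0],[0,0,0],[0,0,0]]}' >/dev/null
python3 st.py
python3 -m pendant '{"dp":[[-0.007,0,0.0055],[-0.0135,0,0.011],[-0.020,0,0.017],[-0.026,0,0.0235],[-0.032,0,0.030],[-0.037,0,0.0365]],"rotation":[[0,0,0],[0,0,0],[0,0,0],[0,0,0],[0,0,0],[0,0,0]]}' >/dev/null
python3 st.py
```

```text
t 16.9 slope xy [-0.1 33.5] z 169.5 F slope [1.7 1.9] 0.7 rot [3.142 0.    1.787] J [-0.07  0.22  1.76  0.    1.16 -0.29]
t 17.65 slope xy [-0.1 -3.5] z 132.9 F slope [-0.4  1.1] 1.3 rot [3.142 0.    1.787] J [-0.15  0.27  1.8  -0.    1.07 -0.37]
```

```bash
python3 -m pendant '{"dp":[[-0.004,0,0.0055],[-0.008,0,0.011],[-0.010,0,0.0142],[-0.012,0,0.017],[-0.0138,0,0.020],[-0.0148,0,0.0215]],"rotation":[[0,0,0],[0,0,0],[0,0,0],[0,0,0],[0,0,0],[0,0,0]]}' >/dev/null
python3 st.py
```

```text
t 18.4 slope xy [ -0.1 -17.8] z 111.7 F slope [0.2 0.4] 2.2 rot [ 3.142 -0.     1.787] J [-0.18  0.31  1.82  0.    1.01 -0.4 ]
```

```bash
python3 -m pendant '{"dp":[[-0.0004,0,0.001],[-0.0008,0,0.002]],"rotation":[[0,0,0],[0,0,0]]}' >/dev/null
python3 st.py
```

```text
t 18.65 slope xy [ -0.  -18.6] z 109.8 F slope [ 0.4 -0.9] 1.0 rot [3.141 0.    1.787] J [-0.18  0.31  1.83 -0.    1.01 -0.4 ]
```

```bash
python3 -m pendant '{"dp":[[-0.0004,0,0.001],[-0.0008,0,0.002]],"rotation":[[0,0,0],[0,0,0]]}' >/dev/null
python3 st.py
```

```text
t 18.9 slope xy [ -0.1 -19.4] z 107.8 F slope [-0.6 -0.1] 2.3 rot [3.142 0.    1.787] J [-0.19  0.31  1.83 -0.    1.   -0.4 ]
```

```bash
python3 -m pendant '{"dp":[[-0.0004,0,0.001],[-0.0008,0,0.002]],"rotation":[[0,0,0],[0,0,0]]}' >/dev/null
python3 st.py
```

```text
t 19.15 slope xy [ -0.1 -20.2] z 105.7 F slope [-0.8 -1.1] 1.6 rot [-3.142 -0.     1.787] J [-0.19  0.31  1.83  0.    1.   -0.4 ]
```

```bash
python3 -m pendant '{"dp":[[-0.0004,0,0.001],[-0.0008,0,0.002]],"rotation":[[0,0,0],[0,0,0]]}' >/dev/null
python3 st.py
```

```text
t 19.4 slope xy [ -0.1 -21. ] z 103.7 F slope [ 0.1 -1. ] 2.2 rot [-3.142 -0.     1.787] J [-0.19  0.32  1.83  0.    0.99 -0.41]
```

```bash
python3 -m pendant '{"dp":[[-0.0002,0,0.001]],"rotation":[[0,0,0]]}' >/dev/null
python3 st.py
```

```text
t 19.52 slope xy [ -0.1 -21.2] z 102.7 F slope [-0.3 -1.1] 3.4 rot [-3.142 -0.     1.787] J [-0.19  0.32  1.83  0.    0.99 -0.41]
```

```bash
python3 -m pendant '{"dp":[[-0.0002,0,0.001]],"rotation":[[0,0,0]]}' >/dev/null
python3 st.py
```

```text
t 19.65 slope xy [  0.  -21.5] z 102.2 F slope [-3.   0.8] 10.4 rot [3.141 0.    1.787] J [-0.19  0.32  1.83 -0.    0.99 -0.41]
```

```bash
python3 -m pendant '{"dp":[[0,0,0.0007]],"rotation":[[0,0,0]]}' >/dev/null
python3 st.py
```

```text
t 19.77 slope xy [  0.1 -21.6] z 102.0 F slope [-4.4 -0.2] 14.3 rot [3.141e+00 1.000e-03 1.787e+00] J [-0.19  0.32  1.84 -0.    0.98 -0.41]
```

```bash
python3 -m pendant '{"dp":[[0,0,0.0007]],"rotation":[[0,0,0]]}' >/dev/null
python3 st.py
```

```text
t 19.9 slope xy [  0.2 -21.7] z 101.8 F slope [-5.   0.4] 18.8 rot [3.140e+00 1.000e-03 1.787e+00] J [-0.19  0.32  1.84 -0.    0.98 -0.41]
```

Seated on the leg. I'll let go straight up, clear away and look.

```bash
python3 -m pendant '{"dp":[[0,0,-0.005],[0,0,-0.03],[0,0,-0.08],[0,0,-0.13],[0,0,-0.18],[0,0,-0.22],[0,0,-0.25],[0,0,-0.25]],"rotation":[[0,0,0],[0,0,0],[0,0,0],[0,0,0],[0,0,0],[0,0,0],[0,0,0],[0,0,0]]}' >/dev/null
python3 st.py; python3 - <<'E'
from h import *
import cv2
a=cam("scene")["pixels"]; 
cv2.imwrite("pics/end.png",cv2.resize(a[100:340,230:550,::-1],None,fx=2.4,fy=2.4,interpolation=cv2.INTER_CUBIC))
q=[452.1,10.6,.21627]
for deg in(24,25.5,27,29):
    b=np.radians(deg); print(deg,[((proj("scene",S(q,(x,145-220*np.cos(b)+z*np.sin(b),44+220*np.sin(b)+z*np.cos(b))))-[230,100])*2.4).round().tolist() for x,z in((95,10),(95,0),(-95,10))])
E
```

```text
t 20.9 slope xy [  0.6 -21.5] z 352.1 F slope [-0.  -0.1] -1.0 rot [3.138e+00 1.000e-03 1.787e+00] J [-0.19  0.13  1.37  0.    1.64 -0.41]
24 [[302.0, 275.0], [295.0, 286.0], [268.0, 134.0]]
25.5 [[306.0, 269.0], [299.0, 280.0], [271.0, 128.0]]
27 [[311.0, 263.0], [303.0, 274.0], [275.0, 123.0]]
29 [[318.0, 255.0], [309.0, 265.0], [281.0, 115.0]]
```

View pics/end.png

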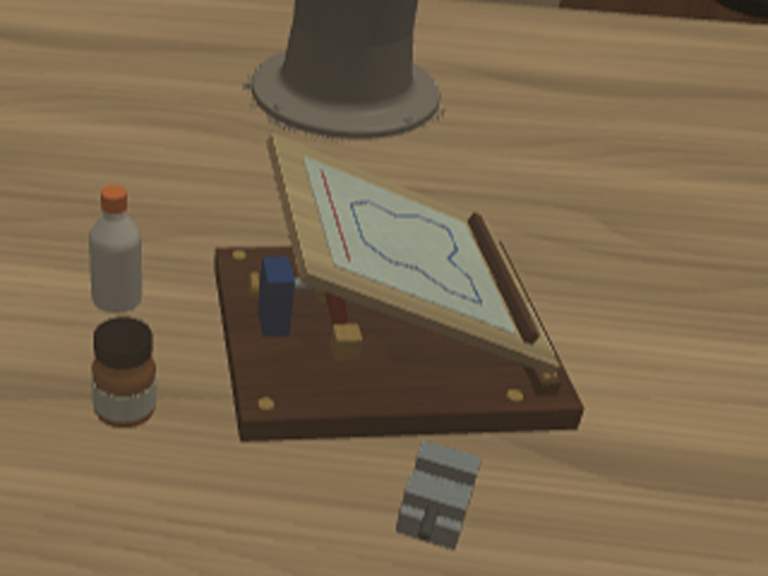

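The board rests at about 25°, its near corner at (308,273), as expected for a leg on its stop. The jar, bottle and vice look undisturbed. Handing in.

```bash
python3 -c "
from plant import workorder; print(workorder.close_job())"
```

```text
the job is handed in; nothing more can be done
None
```

The drawing slope is set up and handed in: the leg was pressed home against its stop screw with about 7 N, the board rests on it at about 25° (peak push about 19 N), and the gripper is clear; the jar, bottle and vice look undisturbed in the last picture.

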